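Check a drawer frame for square with a slide rule

ROBOT

A 6-joint arm with a two-finger parallel gripper is mounted at the origin on a cart in front of the work surface, level with it; the furniture and walls round the work are solid. World frame = base frame: x ahead of the robot, y to its left, z up, the work surface at z = 0. Lengths are in m, angles in rad, forces in N, time in s.
With the tool pointing down it reaches from about 0.325 to 0.9 m from the base axis. Payload 6.1 kg.
Tool frame: the origin (TCP) lies at the very end of the fingers, on their centre line; the grasp point (between the pads) lies behind it (env.grip_point_offset is the z of the grasp point in the tool frame, in m); z points along the fingers, y is the line along which they close (so a half turn about z gives the same grasp; the last joint's range is limited). The gripper opens to 87 mm and grips with 3 to 60 N. Pads are 19 mm wide; open, the fingers measure 117 mm over their backs; the gripper's body (75 mm by 190 mm) begins 51 mm behind the grasp point.
Start: joints at [1.058, 0.22, 1.526, -0, 1.395, -0.126], TCP at [0.236, 0.579, 0.223] pointing down, gripper open.
Joint ranges: [-2.98, 2.98], [-0.91, 2.08], [0.09, 2.57], [-1.24, 4.39], [0.2, 2.65], [-2.68, 2.68]. Speed limits (rad/s): [2.57, 2.57, 3.01, 3.14, 3.14, 3.14].

INTERFACE

Orientations are given as a unit quaternion [w, x, y, z].
In Python, from workcell import env gives the robot as it stands.
- The arm moves only by the tool step_arm, never from a script. Its argument "plan" is a list of rows, each a list of 5 numbers: the opening in per cent of the stroke, from 0 (shut) to 100 (fully open), then the shift along the tool's x, y, z in units of 30 mm (1.0 is 30 mm), then the turn about the tool's z in units of 6 degrees (1.0 is 6 degrees). In form: [[hand, dx, dy, dz, roll], ...]. A call has 1 to 20 rows; each row is the pose to reach, as a shift and turn from the pose commanded when the call began, along the tool's axes at that moment; what a row does not reach only later rows make up. A row lasts 1/8 s, in which the tool goes at most 62.5 mm and 10.7 degrees, less where a joint would pass 70% of its speed; a pose out of reach is approached as far as the arm can. A call with a gripper value outside its range is refused whole. The fingers move at their own pace and stop on an object; "force" is the grip in N (left out, the last holds). Time passes only in rows, so rows that repeat a pose let the fingers close. It gives the time, the measured TCP pose, the force, the opening and the grip force at its end, in the units of the state.
- env.state(): the state, without advancing time (a new reading comes with each control period).
- env.snapshot(name): name is "side" or "top" or "wrist"; returns a dict with "pixels" (384x512x3 uint8, red, green, blue), "fx", "fy", "cx", "cy" (pixels), "T" (4x4, takes a point from camera to world coordinates); the wrist camera has in their place "hand_eye" (4x4, takes a point from camera to tool coordinates, whose origin is the TCP and whose axes are the flange's). Camera axes: x right, y down, z forward; pixel columns grow to the right and rows downward; lengths in m; the calibration is good to about 2 mm. The wrist camera is an equidistant fisheye: a pixel r from the principal point sees the ray r / f radians off the axis. A picture is of the moment at which its call begins: read the wrist's pose just before it. There is no depth.
- env.job_done(): hands the job in; it is judged then, once.
The state is a dict: "clock": time; "qpos": joint angles; "joint_vel": joint speeds; "effort": joint torques, N m; "tcp_pos": TCP position; "orientation": TCP orientation; "contact_force": force on the tool from outside, world axes, zero at the start; "moment": the same for the moment, N m; "opening": finger opening in m; "grip_force": force on a finger pad.
Only numpy, scipy, OpenCV 4.12 (cv2) and the standard library are available. Lean on these libraries where they do the work, as an engineer would, in place of code of your own. Each camera call takes 0.05 s, during which the arm holds its last target. There are 200 camera calls.

TASK

Check the loose wooden drawer frame for square with the spring slide rule: set the rule inside the frame from the near left corner to the far right corner, both pins pressed home in the corners by its spring, read it, then do the same from the near right corner to the far left one. Compare the two and leave the rule lying level on the frame, let go of, across the longer diagonal (if they agree within 3 mm either will do). The frame is not glued yet, so work gently: do not press it out of its present shape, and leave the other things on the counter alone.

Things in the scene. Friction and masses are not known exactly. Their poses are not given: they have to be found in the camera images.
- drawer_frame: Frame of 4 brown wooden rails (18 mm wide, 28 high) on a grey 186 x 250 x 6 mm board fixed to the counter; opening 120 (x) by 170 mm (y), rim 34 mm above the origin (side rails 33). Origin: centre of the board's underside; x to the far rail, y left, z up. The far rail stands an unknown s = -18 to 18 mm to the left (y), so the opening leans as a parallelogram; the pose does not show s.
- near_left (a point): near left inner corner of the opening at rim height, frame (-60, 85) mm: fixed, pivot of the left rail. The far left inner corner is at (60, 85 + s). Far rail, left rail, right rail: colliders far_rail_c0, left_rail_c0, right_rail_c0.
- near_right (a point): near right inner corner of the opening at rim height, frame (-60, -85) mm: fixed, pivot of the right rail. The far right inner corner is at (60, -85 + s). The near rail is fixed to the board; some 9 N sideways on the far rail, or 11 N along a diagonal, racks the frame further.
- rule: Telescopic slide rule, 0.2 to 0.33 kg: aluminium bar 168 x 20 x 10 mm along x (x = -108 to 60), a steel rod sprung out at its +x end, on top a light wooden grip 40 (x) by 22 mm (y), 10 to 46 mm above the underside. Origin: underside, below mid-grip; z up. Starts lying in a wooden rest of two slotted posts (saddle 36, cheeks 45 mm above the counter; 12 mm thick, 55 mm behind and 48 ahead of mid-grip); lift it straight up.
- rule_tail (a point): lower end of the fixed tail pin (collider rule_c1), 8 mm thick, smooth steel, at x = -90 mm, 9 mm long below the underside; the bar reaches 18 mm beyond it. Seated, bar and end block lie on the rim and each pin touches both rails of its corner, its centre 5.3 to 6.1 mm from the inner corner. Either end of the rule may be the far one.
- rule_tip (a point): lower end of the tip pin (collider rule_rod_c1), 8 mm thick, 20 mm long below the underside, on the rod's end block (18 mm wide, 18 mm beyond the pin); at x = 128 mm with the rod out. Being longer than the tail pin it can enter a corner and be pushed back against the spring while the tail pin is still above the rim.
- rule_rod (a joint): how far the rod is pushed in, m: 0 fully out (longer than either diagonal), 0.046 at the stop. Pin centres are 0.218 - value apart, so the smaller value is the longer diagonal; about 0.0212 in a square frame. Spring: 3.2 N fully out, 0.08 N more per mm.
- stapler: desk stapler, 34 x 155 x 47 mm, red and black; bystander, leave it where it is. Origin under its centre.
- padlock: brass padlock lying flat, 64 x 42 x 19 mm; bystander, leave it where it is. Origin under its centre.
- staples_box: small orange card box, 47 x 86 x 27 mm; bystander, leave it where it is. Origin under its centre.
- clip_tin: round tin with a gold lid, 64 mm across, 28 mm high; bystander, leave it where it is. Origin under its centre.
- calculator: desk calculator, 116 x 67 x 15 mm; bystander, leave it where it is. Origin under its centre.

How it is judged:
On the way, in this order (a step that is already met when the one before it is completed fails the run):
1. the rule is seated level from the near left to the far right corner: near pin home in its corner, far pin pressing on both the far and the right rail (z of rule_tail in the frame of drawer_frame below 0.03 m and z of rule_tip in the frame of drawer_frame below 0.022 m and angle between rule's own z axis and vertical below 0.08 rad and ((horizontal distance between rule_tail and near_left below 0.0095 m and contact force between rule_rod_c1 and far_rail_c0 above 0.3 N and contact force between rule_rod_c1 and right_rail_c0 above 0.3 N) or (horizontal distance between rule_tip and near_left below 0.0095 m and contact force between rule_c1 and far_rail_c0 above 0.3 N and contact force between rule_c1 and right_rail_c0 above 0.3 N))), for 0.2 s.
2. then the rule is seated in the same way from the near right to the far left corner (z of rule_tail in the frame of drawer_frame below 0.03 m and z of rule_tip in the frame of drawer_frame below 0.022 m and angle between rule's own z axis and vertical below 0.08 rad and ((horizontal distance between rule_tail and near_right below 0.0095 m and contact force between rule_rod_c1 and far_rail_c0 above 0.3 N and contact force between rule_rod_c1 and left_rail_c0 above 0.3 N) or (horizontal distance between rule_tip and near_right below 0.0095 m and contact force between rule_c1 and far_rail_c0 above 0.3 N and contact force between rule_c1 and left_rail_c0 above 0.3 N))), for 0.2 s.
At the end, for the whole second after the job is handed in: The rule rests level on the rim (within 5 mm), released, in the frame across the longer diagonal (either if they agree within 3 mm; rod pushed in less than 22.7 mm), near pin centre within 9.5 mm of its inner corner, far pin pressing on both rails of its corner (((z of rule_tail in the frame of drawer_frame below 0.03 m and z of rule_tip in the frame of drawer_frame below 0.022 m and angle between rule's own z axis and vertical below 0.08 rad and ((horizontal distance between rule_tail and near_left below 0.0095 m and contact force between rule_rod_c1 and far_rail_c0 above 0.3 N and contact force between rule_rod_c1 and right_rail_c0 above 0.3 N) or (horizontal distance between rule_tip and near_left below 0.0095 m and contact force between rule_c1 and far_rail_c0 above 0.3 N and contact force between rule_c1 and right_rail_c0 above 0.3 N))) or (z of rule_tail in the frame of drawer_frame below 0.03 m and z of rule_tip in the frame of drawer_frame below 0.022 m and angle between rule's own z axis and vertical below 0.08 rad and ((horizontal distance between rule_tail and near_right below 0.0095 m and contact force between rule_rod_c1 and far_rail_c0 above 0.3 N and contact force between rule_rod_c1 and left_rail_c0 above 0.3 N) or (horizontal distance between rule_tip and near_right below 0.0095 m and contact force between rule_c1 and far_rail_c0 above 0.3 N and contact force between rule_c1 and left_rail_c0 above 0.3 N)))) and value of joint rule_rod below 0.0227 m and linear speed of rule below 0.02 m/s); the robot touches nothing.
It fails at once if the far rail is pushed more than 3 mm out of its place (the frame is racked) (distance of far_rail_c0 from where it was at the start of the episode above 0.003 m).
It fails at once if the rule presses on the frame with more than 45 N, all contacts summed (its own spring makes up to 22 N of it) (contact force between rule and drawer_frame above 45 N).
It fails at once if the stapler, padlock, staples box, clip tin or calculator is moved by more than 2 cm (distance of any of stapler, padlock, staples_box, clip_tin, calculator from where it was at the start of the episode above 0.02 m).
It also fails if it takes over 72 s, if anything falls off the work surface, if the arm or the gripper's body presses on something with over 40 N, if the wrist force passes 120 N, or if a joint passes its speed limit or range.

## Working session

There is one attempt and no reset: what is moved stays moved. The work goes in short steps, Python scripts to look and compute and a tool call to move; the robot and the scene stay as the last step left them, time stands still between calls to the robot, and variables do not carry over. Pictures are saved under pics/ and viewed, at most 10 in all, crops included, and the job is handed in when it is done.

Besides the shell and the picture viewer there is one more tool, called by a JSON object that holds its "api" and its "payload". step_arm: Moves the arm, as the interface text tells. Its arguments: {"type":"object","properties":{"plan":{"type":"array"},"force":{"type":"number"}},"required":["plan"]}

```bash
mkdir -p pics
python3 - <<'E'
from workcell import env
import cv2,numpy as np
s=env.state();print({k:np.round(v,4).tolist() for k,v in s.items()},env.grip_point_offset)
ims=[]
for n in("top","side"):
    d=env.snapshot(n);cv2.imwrite(f"pics/{n}0.png",d["pixels"][:,:,::-1]);np.savez(f"{n}0.npz",**d)
    print(n,d["fx"],d["fy"],d["cx"],d["cy"],np.round(d["T"],4).tolist())
d=env.snapshot("wrist");print(d["fx"],d["cx"],d["cy"],np.round(d["hand_eye"],4).tolist())
cv2.imwrite("pics/wrist0.png",d["pixels"][:,:,::-1])
E
```

```text
{'clock': 0.0, 'qpos': [1.0579, 0.2212, 1.5276, -0.0, 1.3947, -0.1261], 'joint_vel': [-0.0004, 0.0003, 0.0021, -0.0013, 0.0003, -0.0017], 'effort': [-0.0022, -49.4612, -38.7384, 0.0696, 0.0573, -0.0002], 'tcp_pos': [0.2355, 0.5783, 0.2215], 'orientation': [-0.0003, 0.1922, 0.9814, -0.0009], 'contact_force': [-0.0405, 0.4152, -1.2768], 'moment': [0.0466, 0.008, -0.0094], 'grip_force': 0.0, 'opening': 0.0869} -0.0187
top 446.9194036598317 446.9194036598317 258.76426589385795 186.37242255912727 [[-0.0847, -0.9746, 0.2074, 0.3308], [-0.9964, 0.0819, -0.0219, 0.0939], [0.0044, -0.2085, -0.978, 1.3126], [0.0, 0.0, 0.0, 1.0]]
side 454.9560770693569 454.9560770693569 251.91149992658433 192.78083963538302 [[-0.9749, -0.1415, 0.172, 0.3786], [-0.2227, 0.641, -0.7346, 0.8741], [-0.0063, -0.7544, -0.6564, 0.7715], [0.0, 0.0, 0.0, 1.0]]
297.3186396354542 254.55015637227532 197.49612783522397 [[-0.0004, -0.9699, -0.2436, 0.0669], [1.0, -0.0004, -0.0002, -0.0011], [0.0001, -0.2436, 0.9699, -0.1623], [0.0, 0.0, 0.0, 1.0]]
```

View pics/top0.png

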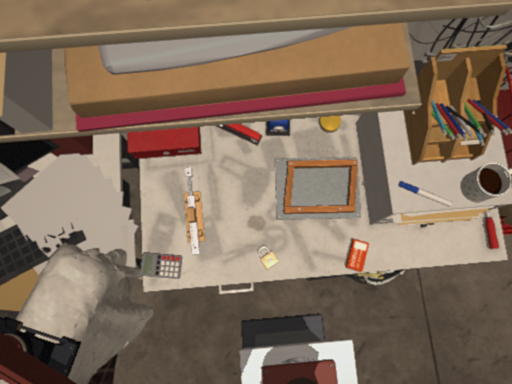

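View pics/side0.png

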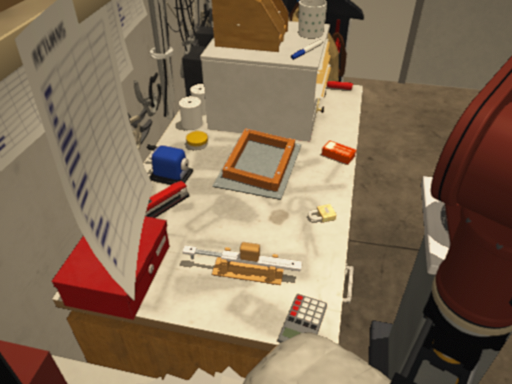

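The top view has the rule in its rest at about px (194,205), its tip towards the top of the picture (row 172). The frame is centred at about (320,187), with a tall grey block to its right from col 360. The side view agrees: grip at (250,250), frame at (262,160). Next I'll get rough positions from colour masks.

```bash
cat > h.py <<'E'
import numpy as np,cv2
from scipy.spatial.transform import Rotation as R
def Twrist(d,s):
    w,x,y,z=s["orientation"];T=np.eye(4);T[:3,:3]=R.from_quat([x,y,z,w]).as_matrix();T[:3,3]=s["tcp_pos"]
    return T@d["hand_eye"]
def ray(d,uv,fish):
    u=np.atleast_2d(np.asarray(uv,float));a=(u-[d["cx"],d["cy"]])/[d["fx"],d["fy"]]
    if not fish: return np.c_[a,np.ones(len(a))]
    r=np.linalg.norm(a,axis=1);k=np.sinc(r/np.pi)  # sin r / r
    return np.c_[a/1*k[:,None],np.cos(r)]
def toplane(d,T,uv,z,fish=False):
    v=ray(d,uv,fish)@T[:3,:3].T;o=T[:3,3]
    return (o+v*((z-o[2])/v[:,2])[:,None])[:,:2]
def project(d,T,P,fish=False):
    p=(np.atleast_2d(P)-T[:3,3])@T[:3,:3]
    if fish:
        r=np.linalg.norm(p[:,:2],axis=1);th=np.arctan2(r,p[:,2]);a=p[:,:2]/r[:,None]*th[:,None]
    else: a=p[:,:2]/p[:,2:]
    return a*[d["fx"],d["fy"]]+[d["cx"],d["cy"]]
E
python3 - <<'E'
from h import *
d=dict(np.load("top0.npz"));T=d["T"];hsv=cv2.cvtColor(d["pixels"],cv2.COLOR_RGB2HSV)
w=toplane
print("rail cl px 356,160",w(d,T,[[288,160],[356,160],[356,212],[286,212]],.034).round(3).tolist())
m=cv2.inRange(hsv,(3,110,60),(20,255,255));m[:, :270]=0;m[:,370:]=0;m[:145]=0;m[225:]=0
c=max(cv2.findContours(m,0,1)[0],key=cv2.contourArea);r=cv2.minAreaRect(c);print("frame",r,w(d,T,[r[0]],.034),w(d,T,cv2.boxPoints(r),.034).round(3).tolist())
m=cv2.inRange(hsv,(5,60,60),(25,255,255));m[:,:175]=0;m[:,210:]=0;m[:160]=0;m[262:]=0
c=max(cv2.findContours(m,0,1)[0],key=cv2.contourArea);r=cv2.minAreaRect(c);print("rest/grip",r,w(d,T,[r[0]],.045))
print("rule tip,tail end,grip",w(d,T,[[188,170],[195,252],[193,206]],.05).round(3).tolist())
for n,p in dict(padlock=(267,258),sbox=(357,254),tin=(330,123),stap=(240,132),calc=(162,265),box=(360,222)).items():print(n,w(d,T,[p],.02).round(3).tolist())
a=d["pixels"][155:260,170:370];cv2.imwrite("pics/c.png",cv2.resize(a,None,fx=4,fy=4,interpolation=2)[:,:,::-1])
E
```

```text
rail cl px 356,160 [[0.674, -0.028], [0.658, -0.229], [0.503, -0.209], [0.52, -0.007]]
frame ((320.5, 186.5), (53.0, 73.0), 90.0) [[ 0.58650187 -0.11480782]] [[0.675, -0.016], [0.657, -0.232], [0.5, -0.211], [0.518, -0.001]]
rest/grip ((193.59214782714844, 216.46743774414062), (50.81767654418945, 18.629987716674805), 84.5596694946289) [[0.52766391 0.2584759 ]]
rule tip,tail end,grip [[0.664, 0.267], [0.426, 0.259], [0.557, 0.258]]
padlock [[0.394, 0.059]]
sbox [[0.384, -0.199]]
tin [[0.784, -0.168]]
stap [[0.778, 0.107]]
calc [[0.4, 0.359]]
box [[0.475, -0.22]]
```

View pics/c.png

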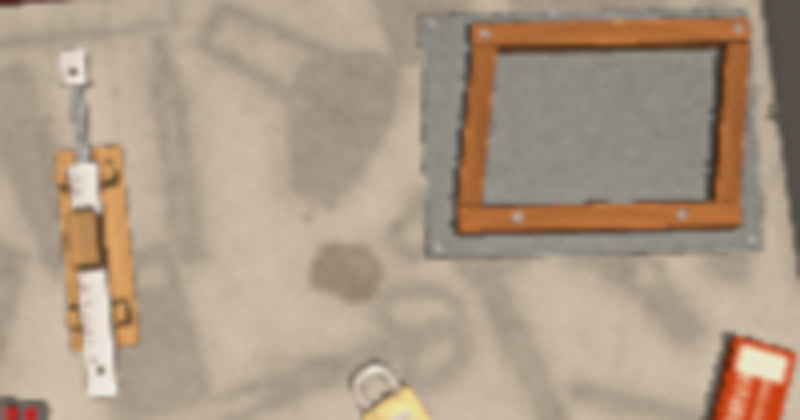

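The crop shows the rule's tail mark at crop (100,370), the tip mark at (72,70) and the grip top at about (86,238). The frame's far rail is shifted slightly to the right relative to the near rail. I'll move the wrist camera over the rule.

{"api": "step_arm", "payload": {"plan": [[100,-3,-1.5,0.2,-1],[100,-6,-3,0.4,-2],[100,-9,-4.5,0.6,-3],[100,-11,-5.4,0.7,-4],[100,-12.8,-6.2,0.7,-4],[100,-12.8,-6.2,0.7,-4],[100,-12.8,-6.2,0.7,-4],[100,-12.8,-6.2,0.7,-4],[100,-12.8,-6.2,0.7,-4],[100,-12.8,-6.2,0.7,-4],[100,-12.8,-6.2,0.7,-4]]}}

```text
clock: 1.52
tcp_pos: [0.5205, 0.2628, 0.2017]
orientation: [0.0, -0.017, 1.0, 0.0]
contact_force: [0.6, 0.7, 0.6]
opening: 0.0868
grip_force: 0.0
```

Run:
```python
from workcell import env
from h import *
s=env.state();d=env.snapshot("wrist");T=Twrist(d,s)
np.savez("w1.npz",Tw=T,**d);print(s["tcp_pos"],s["orientation"],s["qpos"],s["contact_force"])
cv2.imwrite("pics/w1.png",cv2.resize(d["pixels"],None,fx=1.5,fy=1.5)[:,:,::-1])
```

```text
[0.52048235 0.26280114 0.20165769] [ 8.11896732e-06 -1.70029888e-02  9.99855437e-01  6.18722807e-05] [ 3.32291602e-01  1.36342852e-01  1.66191708e+00  1.15588406e-04
  1.34327892e+00 -1.27253841e+00] [0.59739817 0.66778786 0.6449227 ]
```

View pics/w1.png

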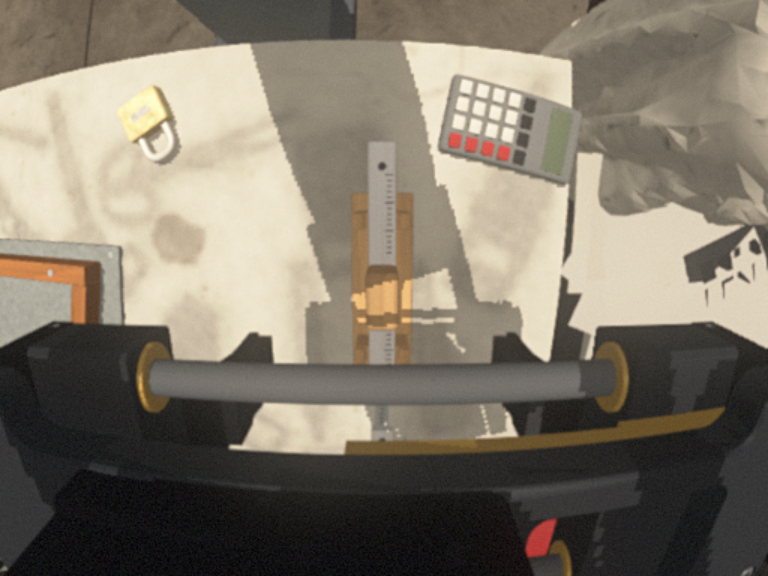

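The rule runs straight along col ≈381. Its tail mark is at (382,166), its tip mark at (382,440) and the grip spans rows 265–328 (all ×1.5 scale). I'll cast those points onto the bar-top plane.

Run:
```python
from h import *
d=dict(np.load("w1.npz"));T=d["Tw"];g=d["pixels"]
gray=cv2.cvtColor(g,cv2.COLOR_RGB2GRAY)
def cen(u,v,k=5):
    p=255-gray[v-k:v+k+1,u-k:u+k+1].astype(float);p-=np.percentile(p,70);p[p<0]=0
    yy,xx=np.mgrid[v-k:v+k+1,u-k:u+k+1];return [(p*xx).sum()/p.sum(),(p*yy).sum()/p.sum()]
ta=cen(254,110);ti=[254.7,292.5];print(ta)
a=toplane(d,T,[ta],.046,True)[0];b=toplane(d,T,[ti],.046,True)[0];print(a,b,np.linalg.norm(b-a),np.degrees(np.arctan2(*(b-a)[::-1])))
h=cv2.cvtColor(g,cv2.COLOR_RGB2HSV)
# bar edges per row
for v in(100,130,160,170):
    r=gray[v].astype(int);print(v,r[238:272].tolist())
for v in range(176,222,4):print(v,h[v,254].tolist(), end=' ')
for n,p,z in(("bar near end c",(254.7,95),.046),("grip top near",(254.5,177),.082),("grip top far",(254.5,213),.082)):print(n,toplane(d,T,[p],z,True))
cv2.imwrite("pics/w1c.png",cv2.resize(g[90:310,200:320],None,fx=3,fy=2.7,interpolation=2)[:,:,::-1])
```

```text
[np.float64(254.26565349544072), np.float64(110.38966565349544)]
[0.43834247 0.25901932] [0.65496681 0.26678119] 0.2167633468872934 2.0520887953168674
100 [123, 123, 120, 119, 121, 117, 120, 139, 157, 164, 167, 163, 167, 163, 165, 166, 164, 168, 167, 164, 167, 162, 167, 166, 163, 153, 138, 139, 145, 147, 144, 142, 144, 145]
130 [123, 129, 127, 124, 123, 124, 124, 138, 154, 163, 161, 162, 156, 162, 164, 165, 160, 158, 158, 158, 155, 151, 156, 159, 158, 149, 124, 121, 120, 116, 120, 120, 116, 118]
160 [121, 128, 129, 125, 130, 129, 124, 132, 149, 159, 160, 160, 158, 162, 160, 159, 159, 158, 160, 156, 141, 134, 140, 156, 162, 146, 133, 124, 123, 118, 119, 120, 120, 124]
170 [126, 126, 129, 125, 127, 134, 130, 132, 153, 160, 156, 157, 160, 158, 163, 156, 156, 154, 161, 158, 157, 156, 162, 158, 159, 147, 132, 126, 123, 123, 120, 121, 122, 123]
176 [16, 65, 134] 180 [17, 116, 112] 184 [15, 112, 134] 188 [16, 115, 149] 192 [15, 124, 220] 196 [16, 127, 217] 200 [16, 126, 219] 204 [16, 130, 216] 208 [16, 122, 221] 212 [17, 113, 131] 216 [15, 116, 130] 220 [15, 51, 156] bar near end c [[0.42178742 0.25892172]]
grip top near [[0.50369324 0.26145932]]
grip top far [[0.53986894 0.26267272]]
```

View pics/w1c.png

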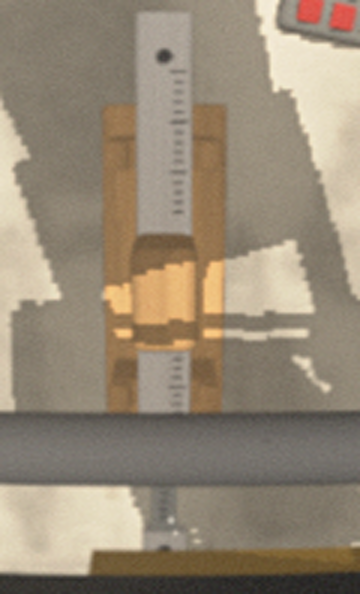

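{"api": "step_arm", "payload": {"plan": [[100,-0.24,-0.03,0.5,0],[100,-0.24,-0.03,2,0],[100,-0.24,-0.03,3.5,0],[100,-0.24,-0.03,4.5,0],[100,-0.24,-0.03,5,0],[100,-0.24,-0.03,5,0],[20,-0.24,-0.03,5,0],[10,-0.24,-0.03,5,0],[0,-0.24,-0.03,5,0],[0,-0.24,-0.03,5,0],[0,-0.24,-0.03,5,0],[0,-0.24,-0.03,5,0],[0,-0.24,-0.03,5,0],[0,-0.24,-0.03,5,0]], "force": 25}}

```text
clock: 3.32
tcp_pos: [0.5285, 0.2613, 0.0516]
orientation: [0.0, -0.016, 1.0, 0.0]
contact_force: [-0.1, 1.6, -0.8]
opening: 0.0217
grip_force: 24.9
```

{"api": "step_arm", "payload": {"plan": [[0,0,0,-0.3,0],[0,0,0,-0.8,0],[0,0,0,-1.5,0],[0,0,0,-3,0],[0,0.5,-0.5,-5,0],[0,0.8,-2,-5.6,1.5],[0,1.2,-3,-5.6,3.2],[0,1.5,-4,-5.6,5],[0,1.8,-5,-5.6,6.7],[0,2,-6,-5.6,8.5],[0,2.3,-7,-5.6,10.2],[0,2.5,-7.6,-5.6,12],[0,2.5,-7.6,-5.6,13.7],[0,2.5,-7.6,-5.6,15.5],[0,2.5,-7.6,-5.6,15.5]], "force": 25}}

```text
clock: 5.2
tcp_pos: [0.4608, 0.0306, 0.2204]
orientation: [0.0, 0.714, 0.7, 0.0]
contact_force: [-0.4, 0.3, -2.5]
opening: 0.0216
grip_force: 24.9
```

{"api": "step_arm", "payload": {"plan": [[0,0,0,0,1.6],[0,0,0,0,3.3],[0,0,0,0,5],[0,0,0,0,6.7],[0,0,0,0,8.4],[0,0,0,0,10.1],[0,0,0,0,11.8],[0,0,0,0,13.5],[0,0,0,0,15],[0,0,0,0,15.5],[0,0,0,0,15.5],[0,0,0,0,15.5],[0,0,0,0,15.5]]}}

```text
clock: 6.82
tcp_pos: [0.4608, 0.0308, 0.2196]
orientation: [0.0, 0.999, -0.036, 0.0]
contact_force: [0.2, 0.3, -2.6]
opening: 0.0216
grip_force: 24.9
```

Run:
```python
from workcell import env
from h import *
s=env.state();d=env.snapshot("wrist");T=Twrist(d,s)
np.savez("w2.npz",Tw=T,**d);print(s["tcp_pos"],s["orientation"],s["qpos"],s["contact_force"],s["opening"])
cv2.imwrite("pics/w2.png",cv2.resize(d["pixels"],None,fx=1.5,fy=1.5)[:,:,::-1])
```

```text
[0.46080058 0.03076427 0.21963501] [ 8.53157291e-06  9.99369549e-01 -3.55035507e-02  4.97133048e-05] [-1.04354959e-01 -1.78795163e-01  1.93759663e+00 -1.03660667e-05
  1.38269082e+00  1.53746533e+00] [ 0.15288202  0.29848432 -2.64738501] 0.021635390814145283
```

View pics/w2.png

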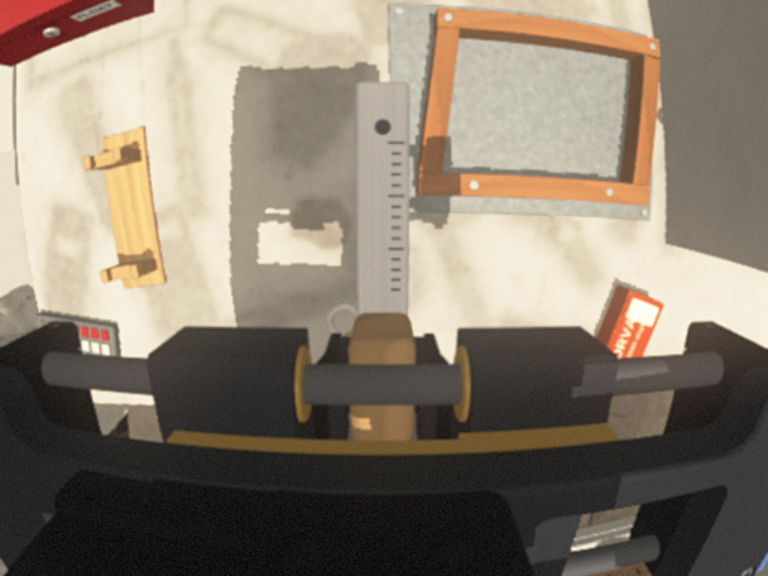

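The view shows the whole frame. Inner corners are at about (445,172), (457,38), (632,60) and (625,180) (×1.5), and the tail mark is at (383,127). I'll rectify the rim plane to fit the inner edges.

Run:
```python
from h import *
d=dict(np.load("w2.npz"));T=d["Tw"];g=d["pixels"]
# tail mark in tool frame
Rt=T@np.linalg.inv(d["hand_eye"])
ta=toplane(d,T,[[383/1.5,127/1.5]],Rt[2,3]-.0056,True)[0]
print("tail in tool",Rt[:3,:3].T@(np.r_[ta,Rt[2,3]]-Rt[:3,3]))
# rectified: rows = x descending, cols = y descending, 0.5 mm
xs=np.arange(.70,.47,-.0005);ys=np.arange(.02,-.25,-.0005)
Y,X=np.meshgrid(ys,xs);P=np.stack([X,Y,np.full_like(X,.034)],-1).reshape(-1,3)
uv=project(d,T,P,True).astype(np.float32).reshape(*X.shape,2)
im=cv2.remap(g,uv[...,0],uv[...,1],cv2.INTER_LINEAR)
np.savez("rect.npz",im=im,xs=xs,ys=ys);print(im.shape)
cv2.imwrite("pics/rect.png",cv2.resize(im,None,fx=1.4,fy=1.25)[:,:,::-1])
```

```text
tail in tool [8.77391954e-02 1.27767470e-03 8.78854079e-06]
(460, 540, 3)
```

View pics/rect.png

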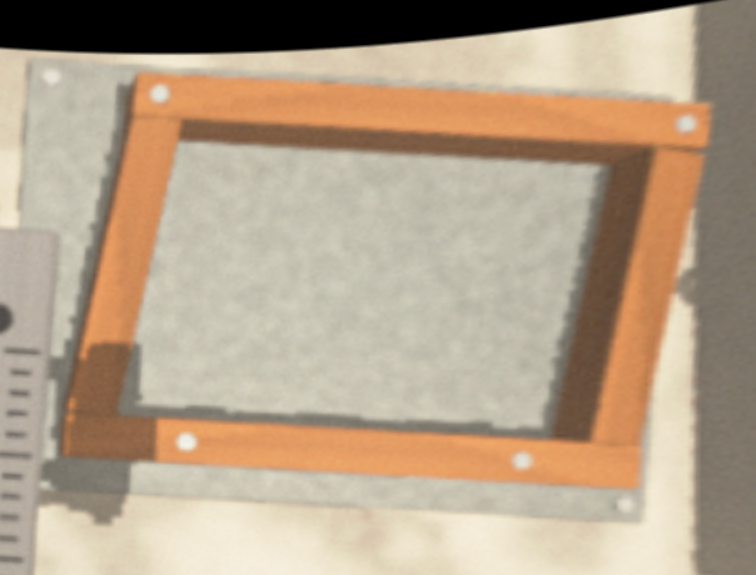

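The rectified view shows the inner corners at NL (120,413), FL (182,120), FR (652,148) and NR (592,441). The frame leans right (s<0), so NL–FR is the longer diagonal. I'll refine this with line fits.

Run:
```python
from h import *
from scipy.ndimage import map_coordinates,gaussian_filter
z=np.load("rect.npz");im=z["im"].astype(float)
# redness metric*brightness: top face has high R-B
f=gaussian_filter(im[...,0]-im[...,2],1.0)
C={k:np.array(v)/[1.4,1.25] for k,v in dict(NL=(120,413),FL=(182,120),FR=(652,148),NR=(592,441)).items()}
def edge(a,b,lo=.12,hi=.88):
    a,b=C[a],C[b];t=(b-a)/np.linalg.norm(b-a);n=np.array([-t[1],t[0]]);pts=[]
    for s in np.linspace(lo,hi,60):
        p=a+s*(b-a);o=np.arange(-7,7.01,.25);q=p+o[:,None]*n
        v=map_coordinates(f,[q[:,1],q[:,0]],order=1);g=np.abs(np.gradient(v));i=g.argmax();pts.append(p+o[i]*n)
    vx,vy,x,y=cv2.fitLine(np.float32(pts),cv2.DIST_HUBER,0,.01,.01).ravel();r=np.abs((np.array(pts)-[x,y])@[-vy,vx]);print(a,b,"resid px",np.median(r))
    return np.array([x,y]),np.array([vx,vy])
def inter(l,m):
    k=np.linalg.solve(np.c_[l[1],-m[1]],m[0]-l[0]);return l[0]+k[0]*l[1]
L=edge("NL","FL",.3);F=edge("FL","FR");Rr=edge("FR","NR");N=edge("NL","NR",.25)
W={}
for k,(a,b) in dict(NL=(N,L),FL=(F,L),FR=(F,Rr),NR=(N,Rr)).items():
    p=inter(a,b);W[k]=np.array([.70-.0005*p[1],.02-.0005*p[0]]);print(k,W[k].round(4))
n=lambda a,b:np.linalg.norm(W[a]-W[b])
print("near",n("NL","NR"),"far",n("FL","FR"),"L",n("NL","FL"),"R",n("NR","FR"),"d1",n("NL","FR"),"d2",n("NR","FL"))
v=W["NL"]-W["NR"];h=np.arctan2(v[1],v[0])-np.pi/2;ex=np.array([np.cos(h),np.sin(h)]);ey=np.array([-ex[1],ex[0]])
print("frame heading",np.degrees(h),"depth",(W["FL"]-W["NL"])@ex,(W["FR"]-W["NR"])@ex,"s",(W["FL"]-W["NL"])@ey,(W["FR"]-W["NR"])@ey)
np.savez("corners.npz",**W)
```

```text
[ 85.71428571 330.4       ] [130.  96.] resid px 0.20826163874211953
[130.  96.] [465.71428571 118.4       ] resid px 0.3287013782730448
[465.71428571 118.4       ] [422.85714286 352.8       ] resid px 0.43792686486929466
[ 85.71428571 330.4       ] [422.85714286 352.8       ] resid px 0.25284634286157043
NL [ 0.5343 -0.0212]
FL [ 0.653  -0.0448]
FR [ 0.6418 -0.2139]
NR [ 0.5233 -0.1908]
near 0.16991869 far 0.16955179 L 0.12104058 R 0.12078549 d1 0.22071321 d2 0.19530907
frame heading -3.7107666 depth 0.12000178 0.1197924 s -0.015823908 -0.015456893
```

```bash
cat > plan.py <<'E'
from h import *
W={k:v+[0,.0007] for k,v in np.load("corners.npz").items()}
u=lambda v:v/np.linalg.norm(v)
nb=dict(NL=("NR","FL"),FR=("FL","NR"),NR=("NL","FR"),FL=("FR","NL"))
def home(c):
    a,b=(u(W[k]-W[c]) for k in nb[c]);m=u(a+b);return W[c]+m*4/1000/np.sqrt((1-a@b)/2)
H={c:home(c) for c in W}
def tcp(near,far,back,off=0.0):
    """TCP xy with tip pin 'back' mm inside near home (rod out), tool x heading; off = origin's tool x"""
    e=u(H[far]-H[near]);return H[near]+e*(.128-off+back/1000),np.arctan2(e[1],e[0]),np.linalg.norm(H[far]-H[near])
def rows(s,xy,z,yaw):
    w,x,y,zq=s["orientation"];M=R.from_quat([x,y,zq,w]).as_matrix();D=np.array([*xy,z])-s["tcp_pos"]
    cy=np.arctan2(M[1,0],M[0,0]);dr=-(np.degrees(yaw-cy)+180)%360
    dr=(-(np.degrees(yaw-cy))+180)%360-180
    print("TCP",np.round(xy,4),z,"yaw",np.degrees(yaw).round(2),"cmd",(M.T@D/.03).round(3),"roll",round(dr/6,3))
E
python3 - <<'E'
from plan import *
from workcell import env
s=env.state();print(H)
for n,f in(("NL","FR"),("NR","FL")):
    xy,y,L=tcp(n,f,7);print(n,f,"L",L,"rod",.218-L);rows(s,xy,.09,y)
E
```

```text
{'NL': array([ 0.53795669, -0.02530512]), 'FL': array([ 0.64876352, -0.04729104]), 'FR': array([ 0.63811247, -0.20843606]), 'NR': array([ 0.52748245, -0.18680539])}
NL FR L 0.20872978027067474 rod 0.009270219729325263
TCP [ 0.6027 -0.1437] 0.09 yaw -61.33 cmd [5.134 5.464 4.321] roll 9.538
NR FL L 0.18486035353357894 rod 0.03313964646642106
TCP [ 0.6161 -0.0849] 0.09 yaw 49.0 cmd [5.436 3.477 4.321] roll -8.849
```

The grey block on the right is close, so I'll check its position and height before moving in.

Run:
```python
from h import *
d=dict(np.load("w2.npz"));T=d["Tw"]
print("base near-left w2",toplane(d,T,np.array([[665,243],[655,60],[650,0]])/1.5,0,True))
t=dict(np.load("top0.npz"));s=dict(np.load("side0.npz"))
print("base top",toplane(t,t["T"],[[371,224],[361,155]],0),"side",toplane(s,s["T"],[[317,137],[205,122]],0))
b=toplane(d,T,[[665/1.5,243/1.5]],0,True)[0]
for z in(.1,.15,.2,.25,.3):print(z,"top px",project(t,t["T"],[*b,z]).round(0),"side",project(s,s["T"],[*b,z]).round(0))
A=np.vstack([t["pixels"][95:235,340:420],]);B=s["pixels"][40:160,195:345]
cv2.imwrite("pics/blk.png",np.hstack([cv2.resize(A,(320,560),interpolation=2),cv2.resize(B,(450,360),interpolation=2) if 0 else cv2.copyMakeBorder(cv2.resize(B,(450,360),interpolation=2),0,200,0,0,0)])[:,:,::-1])
```

```text
base near-left w2 [[ 0.46435285 -0.25299128]
 [ 0.64814241 -0.25082505]
 [ 0.71518902 -0.25680028]]
base top [[ 0.46824863 -0.25623617]
 [ 0.68064488 -0.25474855]] side [[ 0.44675458 -0.28014125]
 [ 0.80068926 -0.28852069]]
0.1 top px [[379. 221.]] side [[313. 112.]]
0.15 top px [[384. 218.]] side [[314.  96.]]
0.2 top px [[390. 216.]] side [[316.  79.]]
0.25 top px [[396. 213.]] side [[317.  62.]]
0.3 top px [[403. 209.]] side [[319.  43.]]
```

View pics/blk.png

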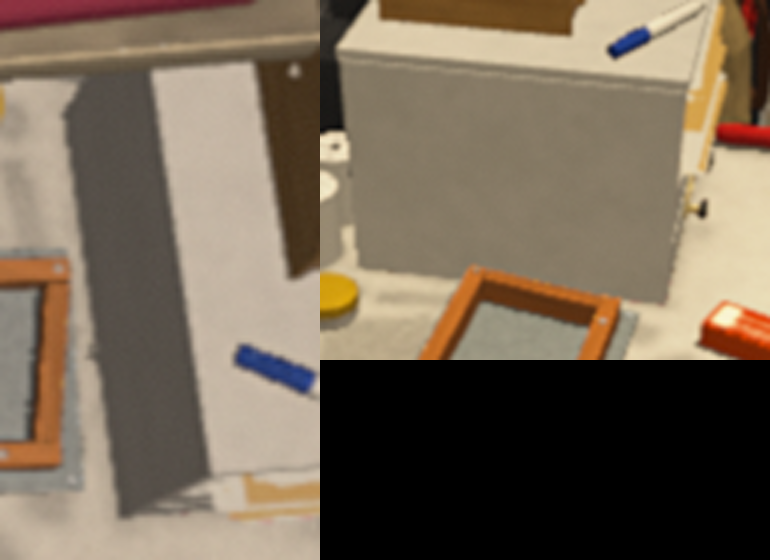

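The block's face is at y ≈ -0.253 and it is about 0.22 m high. The body and tail clear it by 10–30 mm, so I'll go above the first insert pose.

{"api": "step_arm", "payload": {"plan": [[0,1,1,0,1.5],[0,2,2,0,3],[0,3,3,0,4.7],[0,3.8,3.8,0.3,6.3],[0,4.5,4.6,0.8,8],[0,4.9,5.2,1.5,9],[0,5.1,5.4,2.5,9.54],[0,5.1,5.4,3.32,9.54],[0,5.1,5.4,3.32,9.54],[0,5.1,5.4,3.32,9.54],[0,5.1,5.4,3.32,9.54],[0,5.1,5.4,3.32,9.54]], "force": 50}}

```text
clock: 8.38
tcp_pos: [0.6024, -0.1421, 0.1213]
orientation: [-0.0, 0.86, -0.51, 0.001]
contact_force: [0.2, 0.0, -3.2]
opening: 0.0221
grip_force: 49.9
```

Run:
```python
from plan import *
from workcell import env
s=env.state();print(s["contact_force"],s["qpos"],s["opening"])
for b in(5,-14):
    xy,y,L=tcp("NL","FR",b);rows(s,xy,.0636,y)
# predicted look of tail: wrist view
d=env.snapshot("wrist");T=Twrist(d,s);np.savez("w3.npz",Tw=T,**d)
cv2.imwrite("pics/w3.png",cv2.resize(d["pixels"][:260],None,fx=1.5,fy=1.5)[:,:,::-1])
print("FR px",project(d,T,[*W["FR"],.034],True)*1.5,"home",project(d,T,[*H["FR"],.034],True)*1.5)
```

```text
[ 2.14838891e-01  9.91160501e-05 -3.21078578e+00] [-3.58937301e-01  2.92444211e-01  1.63683128e+00 -5.01567001e-05
  1.21010335e+00  2.28322770e+00] 0.02208336485873209
TCP [ 0.6018 -0.142 ] 0.0636 yaw -61.33 cmd [-0.016  0.02   1.924] roll -0.01
TCP [ 0.5927 -0.1253] 0.0636 yaw -61.33 cmd [-0.649  0.02   1.923] roll -0.01
FR px [[378.71475989 159.9977043 ]] home [[380.42831387 170.64724752]]
```

View pics/w3.png

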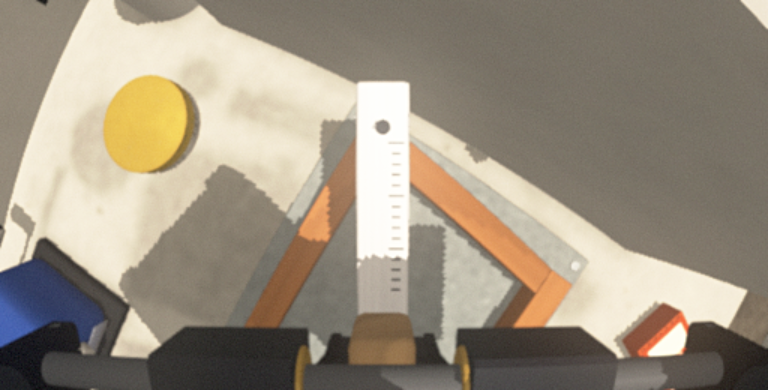

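The tail lies over the FR corner (bar col 383, predicted corner col 379), aligned to within about 1 mm, with the tin and staples box clear. I'll lower the tip pin into the opening.

{"api": "step_arm", "payload": {"plan": [[0,0,0,0.6,0],[0,0,0,1.2,0],[0,0,0,1.6,0],[0,0,0,1.8,0],[0,0,0,1.92,0],[0,0,0,1.92,0],[0,0,0,1.92,0]]}}

```text
clock: 9.3
tcp_pos: [0.6019, -0.1419, 0.0624]
orientation: [-0.0, 0.86, -0.511, 0.0]
contact_force: [-0.1, 0.4, -2.7]
opening: 0.0212
grip_force: 50.0
```

{"api": "step_arm", "payload": {"plan": [[0,-0.03,0,0,0],[0,-0.07,0,0,0],[0,-0.1,0,0,0],[0,-0.1,0,0,0],[0,-0.1,0,0,0]]}}

```text
clock: 9.93
tcp_pos: [0.6007, -0.1395, 0.0627]
orientation: [-0.0, 0.86, -0.511, 0.001]
contact_force: [3.4, -2.3, -2.8]
opening: 0.0219
grip_force: 50.0
```

{"api": "step_arm", "payload": {"plan": [[0,-0.03,0,0,0],[0,-0.07,0,0,0],[0,-0.1,0,0,0],[0,-0.1,0,0,0],[0,-0.1,0,0,0]]}}

```text
clock: 10.55
tcp_pos: [0.5989, -0.1367, 0.0625]
orientation: [-0.0, 0.86, -0.511, 0.0]
contact_force: [4.4, -1.5, -0.9]
opening: 0.0213
grip_force: 50.0
```

Only the near rail is being touched, so I'll shift sideways away from it (tool −y).

{"api": "step_arm", "payload": {"plan": [[0,0,-0.03,0,0],[0,0,-0.05,0,0],[0,0,-0.05,0,0],[0,0,-0.05,0,0]]}}

```text
clock: 11.05
tcp_pos: [0.5998, -0.136, 0.0622]
orientation: [0.0, 0.86, -0.51, -0.0]
contact_force: [1.6, -2.9, -2.1]
opening: 0.0213
grip_force: 50.0
```

{"api": "step_arm", "payload": {"plan": [[0,-0.04,0,0,0],[0,-0.08,0,0,0],[0,-0.1,0,0,0],[0,-0.1,0,0,0],[0,-0.1,0,0,0]]}}

```text
clock: 11.68
tcp_pos: [0.5986, -0.1334, 0.0623]
orientation: [0.0, 0.86, -0.511, -0.0]
contact_force: [1.5, -3.1, -1.2]
opening: 0.022
grip_force: 50.0
```

{"api": "step_arm", "payload": {"plan": [[0,-0.05,0,0,0],[0,-0.1,0,0,0],[0,-0.15,0,0,0],[0,-0.2,0,0,0],[0,-0.25,0,0,0],[0,-0.3,0,0,0],[0,-0.35,0,0,0],[0,-0.35,0,0,0],[0,-0.35,0,0,0]]}}

```text
clock: 12.8
tcp_pos: [0.5937, -0.1241, 0.0624]
orientation: [0.0, 0.86, -0.511, 0.0]
contact_force: [0.6, -5.0, -0.6]
opening: 0.022
grip_force: 50.0
```

{"api": "step_arm", "payload": {"plan": [[0,0,0,0.05,0],[0,0,0,0.1,0],[0,0,0,0.15,0],[0,0,0,0.18,0],[0,0,0,0.18,0],[0,0,0,0.18,0]]}}

```text
clock: 13.55
tcp_pos: [0.5936, -0.1241, 0.0568]
orientation: [0.0, 0.86, -0.511, -0.0]
contact_force: [1.9, -4.5, -1.0]
opening: 0.0215
grip_force: 50.0
```

{"api": "step_arm", "payload": {"plan": [[0,0,0,0.05,0],[0,0,0,0.1,0],[0,0,0,0.15,0],[0,0,0,0.18,0],[0,0,0,0.18,0],[0,0,0,0.18,0]]}}

```text
clock: 14.3
tcp_pos: [0.5936, -0.1239, 0.052]
orientation: [0.0, 0.86, -0.51, -0.0]
contact_force: [-2.1, -1.7, 5.5]
opening: 0.0219
grip_force: 50.0
```

```bash
cat > look.py <<'E'
from plan import *
from workcell import env
import sys
f=sys.argv[1];s=env.state();d=env.snapshot("wrist");T=Twrist(d,s);np.savez("last.npz",Tw=T,**d)
print(s["clock"],s["tcp_pos"],s["contact_force"])
Rt=T@np.linalg.inv(d["hand_eye"]);zb=s["tcp_pos"][2]-.0056
ex,ey=Rt[:2,0],Rt[:2,1]
p0=project(d,T,[*(s["tcp_pos"][:2]+.09*ex),zb],True)[0];print("pred tail px",p0)
g=cv2.cvtColor(d["pixels"],cv2.COLOR_RGB2GRAY)
x,y=(int(v) for v in p0);k=11;sub=g[y-k:y+k+1,x-k:x+k+1]
m=(sub<sub.mean()*.7).astype(np.uint8);n,l,st,c=cv2.connectedComponentsWithStats(m)
for i in range(1,n):
    if 6<st[i,4]<90:
        q=toplane(d,T,[c[i]+[x-k,y-k]],zb,True)[0]
        print("mark",c[i]+[x-k,y-k],st[i,4],"tool",(q-s["tcp_pos"][:2])@ex,(q-s["tcp_pos"][:2])@ey,"to home along,lat mm",(q-H[f])@ex*1e3,(q-H[f])@ey*1e3)
E
python3 look.py FR
```

```text
14.3 [ 0.59359328 -0.12389339  0.05198107] [-2.1384023  -1.71739575  5.51118822]
pred tail px [252.19707274  82.75747356]
mark [253.73333333  85.78333333] 60 tool 0.08825874261530063 0.0008536788188953427 to home along,lat mm -7.278948763919977 -0.5504076169055175
```

{"api": "step_arm", "payload": {"plan": [[0,0.03,0,-0.03,0],[0,0.06,0,-0.03,0],[0,0.1,0,-0.03,0],[0,0.1,0,-0.03,0],[0,0.1,0,-0.03,0]]}}

```text
clock: 14.98
tcp_pos: [0.5951, -0.1268, 0.0521]
orientation: [0.0, 0.86, -0.511, 0.0]
contact_force: [1.3, -3.8, -3.8]
opening: 0.0218
grip_force: 50.0
```

{"api": "step_arm", "payload": {"plan": [[0,0.03,0,0,0],[0,0.05,0,0,0],[0,0.05,0,0,0],[0,0.05,0,0,0]]}}

```text
clock: 15.48
tcp_pos: [0.5957, -0.1281, 0.0523]
orientation: [0.0, 0.86, -0.511, -0.0]
contact_force: [1.6, -4.1, -3.9]
opening: 0.0218
grip_force: 50.0
```

{"api": "step_arm", "payload": {"plan": [[0,0.03,0,0,0],[0,0.04,0,0,0],[0,0.04,0,0,0],[0,0.04,0,0,0]]}}

```text
clock: 15.98
tcp_pos: [0.5963, -0.1291, 0.0524]
orientation: [0.0, 0.86, -0.511, -0.0]
contact_force: [0.3, -4.3, -4.6]
opening: 0.0216
grip_force: 50.0
```

{"api": "step_arm", "payload": {"plan": [[0,0.03,0,0,0],[0,0.03,0,0,0],[0,0.03,0,0,0]]}}

```text
clock: 16.35
tcp_pos: [0.5968, -0.1299, 0.0525]
orientation: [0.0, 0.86, -0.511, 0.0]
contact_force: [1.6, -4.4, -5.0]
opening: 0.0215
grip_force: 50.0
```

{"api": "step_arm", "payload": {"plan": [[0,0.03,0,0,0],[0,0.03,0,0,0],[0,0.03,0,0,0]]}}

```text
clock: 16.73
tcp_pos: [0.5972, -0.1307, 0.0525]
orientation: [0.0, 0.86, -0.511, 0.0]
contact_force: [0.4, -4.0, -4.7]
opening: 0.0215
grip_force: 50.0
```

{"api": "step_arm", "payload": {"plan": [[0,0.03,0,0,0],[0,0.03,0,0,0],[0,0.03,0,0,0]]}}

```text
clock: 17.1
tcp_pos: [0.5975, -0.1313, 0.0524]
orientation: [0.0, 0.86, -0.511, -0.0]
contact_force: [-1.3, -4.0, -2.8]
opening: 0.0218
grip_force: 50.0
```

```bash
python3 look.py FR
```

```text
17.1 [ 0.59746993 -0.13134348  0.05239181] [-1.30019695 -4.0207515  -2.80228092]
pred tail px [252.1950821   82.74902525]
mark [253.86666667  85.85      ] 60 tool 0.08821587068029875 0.0009287800907374512 to home along,lat mm 1.0745689840859685 -0.28588995558386987
```

{"api": "step_arm", "payload": {"plan": [[0,0,0.01,0.03,0],[0,0,0.02,0.06,0],[0,0,0.02,0.06,0],[28,0,0.02,0.06,0],[28,0,0.02,0.06,0],[28,0,0.02,0.06,0],[32,0,0.02,0.06,0],[32,0,0.02,0.06,0],[32,0,0.02,0.06,0],[32,0,0.02,0.06,0]], "force": 20}}

```text
clock: 18.4
tcp_pos: [0.5971, -0.1318, 0.0506]
orientation: [-0.0, 0.86, -0.511, 0.0]
contact_force: [-0.0, -0.8, 0.2]
opening: 0.028
grip_force: 0.0
```

```bash
python3 look.py FR
```

```text
18.4 [ 0.59714585 -0.13176135  0.05064155] [-0.03776249 -0.84836265  0.17892471]
pred tail px [252.19858061  82.76214731]
mark [254.11666667  84.41666667] 60 tool 0.08904633234805324 0.001066425557557673 to home along,lat mm 2.116801859965835 0.3361381215244224
```

```bash
cat > corner.py <<'E'
from plan import *
from scipy.ndimage import map_coordinates,gaussian_filter
import sys
c=sys.argv[1]
d=dict(np.load("last.npz"));T=d["Tw"];f=gaussian_filter(d["pixels"][...,0].astype(float)-d["pixels"][...,2],.7)
Ls=[]
for k in nb[c]:
    t=u(W[k]-W[c]);n=np.array([-t[1],t[0]]);pts=[];gs=[]
    if n@(H[c]-W[c])>0:n=-n       # n points into the rail
    for a in np.linspace(.022,.06,40):
        o=np.arange(-.005,.0051,.00025);q=W[c]+a*t+o[:,None]*n
        p=project(d,T,np.c_[q,np.full(len(q),.034)],True);v=map_coordinates(f,[p[:,1],p[:,0]],order=1)
        g=np.gradient(v);i=g.argmax();pts.append(W[c]+a*t+o[i]*n);gs.append(o[i]*1e3)
    vx,vy,x,y=cv2.fitLine(np.float32(np.array(pts)*1000),cv2.DIST_HUBER,0,.01,.01).ravel();Ls.append((np.array([x,y]),np.array([vx,vy])));print(k,"offset mm median",np.median(gs),"spread",np.percentile(gs,[10,90]),"dir dev deg",np.degrees(np.arcsin(np.cross([vx,vy],t)*np.sign(np.dot([vx,vy],t)))))
k=np.linalg.solve(np.c_[Ls[0][1],-Ls[1][1]],Ls[1][0]-Ls[0][0]);X=Ls[0][0]+k[0]*Ls[0][1];print("corner shift mm",X-W[c]*1e3)
E
python3 corner.py FR 2>/dev/null
```

```text
FL offset mm median 0.5000000000000048 spread [0.5  0.75] dir dev deg -0.1613432168978787
NR offset mm median 1.750000000000006 spread [1.5  1.75] dir dev deg 0.522623793488551
corner shift mm [ 0.50144291 -2.1561075 ]
```

```bash
sed 's/last.npz/w3.npz/' corner.py > c3.py; python3 c3.py FR 2>/dev/null
```

```text
FL offset mm median 0.25000000000000455 spread [4.33680869e-15 1.15000000e+00] dir dev deg -0.21541796744145356
NR offset mm median 1.5000000000000058 spread [1.25 1.5 ] dir dev deg 0.11356161554420106
corner shift mm [ 0.23325443 -1.63125093]
```

Before-and-after corner fits agree within 0.5 mm, so the frame has not racked. The tail sits at its home within about 0.3 mm, so diagonal 1 is seated. I'll regrip and lift out.

{"api": "step_arm", "payload": {"plan": [[0,0,0,0,0],[0,0,0,0,0],[0,0,0,0,0],[0,0,0,0,0],[0,0,0,0,0],[0,-0.07,0,0,0],[0,-0.14,0,-0.03,0],[0,-0.14,0,-0.15,0],[0,-0.14,0,-0.3,0],[0,-0.14,0,-0.42,0],[0,-0.14,0,-0.42,0],[0,0,0,-0.42,0],[0,0.15,0,-0.42,0],[0,0.3,0,-0.45,0],[0,0.35,0,-0.8,0],[0,0.35,0,-1.4,0],[0,0.35,0,-2,0],[0,0.35,0,-2,0],[0,0.35,0,-2,0]], "force": 50}}

```text
clock: 20.82
tcp_pos: [0.602, -0.1408, 0.1108]
orientation: [-0.0, 0.86, -0.51, 0.0]
contact_force: [0.5, 0.1, -3.0]
opening: 0.0214
grip_force: 50.0
```

```bash
python3 look.py FR; python3 corner.py FR 2>/dev/null
python3 - <<'E'
from plan import *
from workcell import env
s=env.state()
xy,y,L=tcp("NR","FL",6);rows(s,xy,.11,y);print(s["opening"])
E
```

```text
20.825 [ 0.60203791 -0.14080276  0.11080414] [ 0.53373049  0.08514046 -2.99775438]
pred tail px [252.19961221  82.76318385]
mark [254.3559322   84.22033898] 59 tool 0.08915968390069622 0.0011989992250087736 to home along,lat mm 12.510276185066866 0.48758902162359385
FL offset mm median 0.25000000000000455 spread [4.33680869e-15 3.12500000e+00] dir dev deg 0.38780389983927127
NR offset mm median 1.5000000000000058 spread [1.5   1.525] dir dev deg 2.525430538930204e-05
corner shift mm [-0.14357662 -1.50034578]
TCP [ 0.6154 -0.0857] 0.11 yaw 49.0 cmd [-1.391 -1.28   0.006] roll -18.399
0.021276438577213782
```

{"api": "step_arm", "payload": {"plan": [[0,-0.1,-0.1,0,-1.7],[0,-0.2,-0.2,0,-3.4],[0,-0.4,-0.4,0,-5.1],[0,-0.5,-0.5,0,-6.8],[0,-0.7,-0.6,0,-8.5],[0,-0.8,-0.8,0,-10.2],[0,-1,-0.9,0,-11.9],[0,-1.1,-1,0,-13.6],[0,-1.2,-1.1,0,-15.3],[0,-1.3,-1.2,0,-17],[0,-1.39,-1.28,0,-18.4],[0,-1.39,-1.28,0,-18.4],[0,-1.39,-1.28,0,-18.4],[0,-1.39,-1.28,0,-18.4]]}}

```text
clock: 22.62
tcp_pos: [0.6157, -0.0861, 0.1104]
orientation: [-0.0, 0.91, 0.414, -0.0]
contact_force: [-0.1, -0.4, -2.4]
opening: 0.0214
grip_force: 50.0
```

```bash
python3 look.py FL; python3 corner.py FL 2>/dev/null
python3 - <<'E'
from plan import *
from workcell import env
s=env.state()
xy,y,L=tcp("NR","FL",6);rows(s,xy,.0624,y)
E
```

```text
22.625 [ 0.61573834 -0.08610876  0.11042211] [-0.10135504 -0.38887327 -2.38307677]
pred tail px [255.07964372  80.27489964]
mark [254.39189189  84.31081081] 74 tool 0.08767549756915473 -0.00038352488603587704 to home along,lat mm 36.71396952328389 0.24925328935097885
FR offset mm median 0.5000000000000048 spread [0.475 0.525] dir dev deg -2.1344051624831716e-05
NL offset mm median -0.7499999999999963 spread [-1.   -0.75] dir dev deg -0.22416151038456775
corner shift mm [ 0.45194721 -0.74328027]
TCP [ 0.6154 -0.0857] 0.0624 yaw 49.0 cmd [ 0.003 -0.02   1.603] roll -0.014
```

{"api": "step_arm", "payload": {"plan": [[0,0,0,0.6,0],[0,0,0,1.1,0],[0,0,0,1.4,0],[0,0,0,1.6,0],[0,0,0,1.6,0],[0,-0.03,0,1.6,0],[0,-0.07,0,1.6,0],[0,-0.1,0,1.6,0],[0,-0.1,0,1.6,0],[0,-0.1,0,1.6,0]]}}

```text
clock: 23.92
tcp_pos: [0.614, -0.0883, 0.0628]
orientation: [0.0, 0.91, 0.415, 0.0]
contact_force: [-0.0, -1.0, -1.6]
opening: 0.0217
grip_force: 50.0
```

{"api": "step_arm", "payload": {"plan": [[0,-0.04,0,0,0],[0,-0.08,0,0,0],[0,-0.12,0,0,0],[0,-0.15,0,0,0],[0,-0.15,0,0,0],[0,-0.15,0,0,0]]}}

```text
clock: 24.68
tcp_pos: [0.6113, -0.0916, 0.0628]
orientation: [0.0, 0.91, 0.415, 0.0]
contact_force: [3.9, 1.7, -2.0]
opening: 0.0219
grip_force: 50.0
```

{"api": "step_arm", "payload": {"plan": [[0,0,0.03,0,0],[0,-0.05,0.03,0,0],[0,-0.1,0.03,0,0],[0,-0.15,0.03,0,0],[0,-0.2,0.03,0,0],[0,-0.2,0.03,0,0],[0,-0.2,0.03,0,0]]}}

```text
clock: 25.55
tcp_pos: [0.6077, -0.0967, 0.0627]
orientation: [-0.0, 0.91, 0.415, 0.0]
contact_force: [1.8, 3.2, -1.4]
opening: 0.0216
grip_force: 50.0
```

{"api": "step_arm", "payload": {"plan": [[0,-0.08,0,0,0],[0,-0.16,0,0,0],[0,-0.24,0,0,0],[0,-0.32,0,0,0],[0,-0.4,0,0,0],[0,-0.48,0,0,0],[0,-0.56,0,0,0],[0,-0.64,0,0,0],[0,-0.72,0,0,0],[0,-0.8,0,0,0],[0,-0.86,0,0,0],[0,-0.86,0,0,0],[0,-0.86,0,0,0]]}}

```text
clock: 27.18
tcp_pos: [0.5911, -0.116, 0.0629]
orientation: [-0.0, 0.91, 0.415, 0.0]
contact_force: [3.4, 6.0, -0.3]
opening: 0.0213
grip_force: 50.0
```

```bash
python3 look.py FL; python3 corner.py FL 2>/dev/null
```

```text
27.175 [ 0.59105109 -0.11604713  0.06290379] [ 3.42432039  6.02618232 -0.27671871]
pred tail px [255.07689238  80.30738616]
mark [254.39189189  84.31081081] 74 tool 0.08769269121843318 -0.00038219243226802037 to home along,lat mm -2.060620868319982 1.1872198806590006
FR offset mm median -1.9999999999999973 spread [-2.   -1.75] dir dev deg -0.00034216349823126943
NL offset mm median -0.9999999999999966 spread [-1.25 -1.  ] dir dev deg -0.36348039161798473
corner shift mm [-2.03724957 -0.49424158]
```

{"api": "step_arm", "payload": {"plan": [[0,-0.07,0,0,0],[0,-0.14,0,0,0],[0,-0.14,0,0,0],[0,-0.14,0,0.07,0],[0,-0.14,0,0.13,0],[0,-0.14,0,0.19,0],[0,-0.14,0,0.19,0],[0,-0.14,0,0.19,0]]}}

```text
clock: 28.22
tcp_pos: [0.5884, -0.1191, 0.0571]
orientation: [-0.0, 0.91, 0.415, 0.0]
contact_force: [3.7, 4.9, -1.4]
opening: 0.0221
grip_force: 50.0
```

{"api": "step_arm", "payload": {"plan": [[0,0,0,0.05,0],[0,0,0,0.1,0],[0,0,0,0.14,0],[0,0,0,0.14,0],[0,0.03,0,0.14,0],[0,0.06,0,0.14,0],[0,0.06,0,0.14,0],[0,0.06,0,0.14,0]]}}

```text
clock: 29.22
tcp_pos: [0.5895, -0.1178, 0.0529]
orientation: [-0.0, 0.91, 0.415, 0.0]
contact_force: [4.1, 5.6, -0.6]
opening: 0.0216
grip_force: 50.0
```

{"api": "step_arm", "payload": {"plan": [[0,0.03,0,0,0],[0,0.03,0,0,0],[0,0.03,0,0,0]]}}

```text
clock: 29.6
tcp_pos: [0.5901, -0.1171, 0.0529]
orientation: [-0.0, 0.91, 0.415, 0.0]
contact_force: [3.3, 4.9, -0.8]
opening: 0.0213
grip_force: 50.0
```

{"api": "step_arm", "payload": {"plan": [[0,0.03,0,0,0],[0,0.03,0,0,0],[0,0.03,0,0,0]]}}

```text
clock: 29.98
tcp_pos: [0.5907, -0.1164, 0.0529]
orientation: [-0.0, 0.91, 0.415, 0.0]
contact_force: [3.3, 4.3, 0.1]
opening: 0.0216
grip_force: 50.0
```

{"api": "step_arm", "payload": {"plan": [[0,0.03,0,0,0],[0,0.03,0,0,0],[0,0.03,0,0,0]]}}

```text
clock: 30.35
tcp_pos: [0.5912, -0.1158, 0.0529]
orientation: [-0.0, 0.91, 0.415, 0.0]
contact_force: [3.3, 4.7, -0.7]
opening: 0.0215
grip_force: 50.0
```

{"api": "step_arm", "payload": {"plan": [[0,0.03,0,0,0],[0,0.03,0,0,0],[0,0.03,0,0,0]]}}

```text
clock: 30.72
tcp_pos: [0.5917, -0.1151, 0.0528]
orientation: [-0.0, 0.91, 0.415, 0.0]
contact_force: [3.3, 5.0, -0.8]
opening: 0.0217
grip_force: 50.0
```

{"api": "step_arm", "payload": {"plan": [[0,0.03,0,0,0],[0,0.03,0,0,0],[0,0.03,0,0,0]]}}

```text
clock: 31.1
tcp_pos: [0.592, -0.1148, 0.0528]
orientation: [-0.0, 0.91, 0.415, -0.0]
contact_force: [1.3, 3.7, -0.0]
opening: 0.0215
grip_force: 50.0
```

{"api": "step_arm", "payload": {"plan": [[0,0.03,0,0,0],[0,0.03,0,0,0],[0,0.03,0,0,0]]}}

```text
clock: 31.48
tcp_pos: [0.5921, -0.1145, 0.0526]
orientation: [0.0, 0.91, 0.415, -0.001]
contact_force: [-2.9, -0.3, 1.0]
opening: 0.0218
grip_force: 50.0
```

{"api": "step_arm", "payload": {"plan": [[0,-0.03,0,0.03,0],[0,-0.03,0,0.06,0],[0,-0.03,0,0.06,0],[28,-0.03,0,0.06,0],[28,-0.03,0,0.06,0],[32,-0.03,0,0.06,0],[32,-0.03,0,0.06,0],[32,-0.03,0,0.06,0],[32,-0.03,0,0.06,0]], "force": 20}}

```text
clock: 32.6
tcp_pos: [0.5922, -0.1147, 0.0509]
orientation: [0.0, 0.91, 0.415, 0.0]
contact_force: [0.9, -0.4, -0.9]
opening: 0.0275
grip_force: 0.0
```

```bash
python3 look.py FL; python3 corner.py FL 2>/dev/null
```

```text
32.6 [ 0.59220405 -0.1146725   0.050934  ] [ 0.86798984 -0.4165401  -0.88683667]
pred tail px [255.07968571  80.28350373]
mark [253.97333333  84.44      ] 75 tool 0.08760598838603748 -0.0006164067839359606 to home along,lat mm -0.35370615923644944 0.9092937095401769
FR offset mm median -1.7499999999999971 spread [-2.   -1.75] dir dev deg 0.06476308683506764
NL offset mm median -0.9999999999999966 spread [-1.25  -0.725] dir dev deg -0.22790566578744328
corner shift mm [-1.80000591 -0.55615411]
```

Tail mark and corner agree (−0.35/0.91 against −0.26/0.83 mm), so diagonal 2 is seated. NL–FR is clearly the longer, so I'll lift out and go back to it.

{"api": "step_arm", "payload": {"plan": [[0,0,0,0,0],[0,0,0,0,0],[0,0,0,0,0],[0,0,0,0,0],[0,0,0,0,0],[0,-0.07,0,0,0],[0,-0.14,0,-0.03,0],[0,-0.14,0,-0.15,0],[0,-0.14,0,-0.3,0],[0,-0.14,0,-0.42,0],[0,-0.14,0,-0.42,0],[0,0.1,0,-0.42,0],[0,0.4,0,-0.42,0],[0,0.7,0,-0.42,0],[0,1,0,-0.42,0],[0,1.2,0,-0.45,0],[0,1.2,0,-1,0],[0,1.2,0,-2,0],[0,1.2,0,-2,0],[0,1.2,0,-2,0]], "force": 50}}

```text
clock: 35.15
tcp_pos: [0.6154, -0.0878, 0.1108]
orientation: [0.0, 0.91, 0.415, -0.0]
contact_force: [0.9, 0.2, -2.9]
opening: 0.0218
grip_force: 50.0
```

```bash
python3 - <<'E'
from plan import *
from workcell import env
s=env.state();print(s["contact_force"],s["opening"],s["tcp_pos"]);rows(s,np.array([.604,-.1443]),.11,np.radians(-61.4))
E
python3 look.py FL;python3 corner.py FL 2>/dev/null
```

```text
[ 0.90531561  0.23245046 -2.8683961 ] 0.021832927880046635 [ 0.61537486 -0.08783317  0.11080456]
TCP [ 0.604  -0.1443] 0.11 yaw -61.4 cmd [-1.669  0.949  0.028] roll 18.397
35.15 [ 0.61537486 -0.08783317  0.11080456] [ 0.90531561  0.23245046 -2.8683961 ]
pred tail px [255.0797951   80.26665254]
mark [254.37333333  84.37333333] 75 tool 0.08763519911414881 -0.00039388435850185965 to home along,lat mm 35.13324722328641 1.0244904164773627
FR offset mm median 0.5000000000000048 spread [0.5 0.5] dir dev deg 0.00010882269634399445
NL offset mm median -0.9999999999999966 spread [-1.   -0.75] dir dev deg -0.13646414299117915
corner shift mm [ 0.43668842 -0.97580515]
```

{"api": "step_arm", "payload": {"plan": [[0,-0.15,0.1,0,1.7],[0,-0.3,0.2,0,3.4],[0,-0.5,0.3,0,5.1],[0,-0.6,0.4,0,6.8],[0,-0.8,0.5,0,8.5],[0,-1,0.6,0,10.2],[0,-1.1,0.7,0,11.9],[0,-1.3,0.8,0,13.6],[0,-1.4,0.85,0,15.3],[0,-1.6,0.9,0,17],[0,-1.65,0.9,0,18.4],[0,-1.65,0.9,0,18.4],[0,-1.65,0.9,0,18.4],[0,-1.65,0.9,0,18.4]]}}

```text
clock: 36.95
tcp_pos: [0.6035, -0.1424, 0.1106]
orientation: [0.0, 0.86, -0.51, -0.0]
contact_force: [-0.2, 0.5, -2.5]
opening: 0.0218
grip_force: 50.0
```

{"api": "step_arm", "payload": {"plan": [[0,0,0,0.6,0],[0,0,0,1.1,0],[0,0,0,1.4,0],[0,0,0,1.6,0],[0,0,0,1.6,0],[0,-0.04,0,1.6,0],[0,-0.08,0,1.6,0],[0,-0.12,0,1.6,0],[0,-0.16,0,1.6,0],[0,-0.2,0,1.6,0],[0,-0.2,0,1.6,0],[0,-0.2,0,1.6,0]]}}

```text
clock: 38.45
tcp_pos: [0.6009, -0.1376, 0.0631]
orientation: [0.0, 0.86, -0.511, 0.0]
contact_force: [1.1, -3.9, -1.1]
opening: 0.0218
grip_force: 50.0
```

```bash
python3 look.py FR
```

```text
38.45 [ 0.60093123 -0.13760989  0.06310335] [ 1.05649853 -3.89768984 -1.05591048]
pred tail px [252.1990801  82.7783859]
mark [253.89830508  84.33898305] 59 tool 0.08910012249033068 0.0009449859875137806 to home along,lat mm 9.117528814616998 -0.3094913267419116
```

{"api": "step_arm", "payload": {"plan": [[0,-0.06,0,0,0],[0,-0.12,0,0,0],[0,-0.18,0,0,0],[0,-0.24,0,0,0],[0,-0.3,0,0,0],[0,-0.36,0,0,0],[0,-0.4,0,0,0],[0,-0.4,0,0,0],[0,-0.4,0,0.07,0],[0,-0.4,0,0.13,0],[0,-0.4,0,0.19,0],[0,-0.4,0,0.19,0],[0,-0.4,0,0.19,0]]}}

```text
clock: 40.12
tcp_pos: [0.595, -0.1268, 0.0571]
orientation: [0.0, 0.86, -0.511, -0.0]
contact_force: [-0.8, -4.2, -1.7]
opening: 0.0216
grip_force: 50.0
```

{"api": "step_arm", "payload": {"plan": [[0,0,0,0.05,0],[0,0,0,0.1,0],[0,0,0,0.13,0],[0,0,0,0.13,0],[0,0.04,0,0.13,0],[0,0.07,0,0.13,0],[0,0.07,0,0.13,0],[0,0.07,0,0.13,0]]}}

```text
clock: 41.12
tcp_pos: [0.5961, -0.1286, 0.0533]
orientation: [0.0, 0.86, -0.511, -0.0]
contact_force: [-0.3, -4.5, -0.7]
opening: 0.0216
grip_force: 50.0
```

{"api": "step_arm", "payload": {"plan": [[0,0.03,0,0,0],[0,0.03,0,0,0],[0,0.03,0,0,0]]}}

```text
clock: 41.5
tcp_pos: [0.5965, -0.1294, 0.0533]
orientation: [0.0, 0.86, -0.511, -0.0]
contact_force: [-0.2, -5.2, -0.6]
opening: 0.0215
grip_force: 50.0
```

{"api": "step_arm", "payload": {"plan": [[0,0.02,0.02,0,0],[0,0.03,0.02,0,0],[0,0.03,0.02,0,0]]}}

```text
clock: 41.88
tcp_pos: [0.5966, -0.1304, 0.0534]
orientation: [-0.0, 0.86, -0.511, 0.0]
contact_force: [1.2, -4.1, -2.4]
opening: 0.0217
grip_force: 50.0
```

{"api": "step_arm", "payload": {"plan": [[0,0.02,0,0,0],[0,0.03,0,0,0],[0,0.03,0,0,0]]}}

```text
clock: 42.25
tcp_pos: [0.5969, -0.1312, 0.0534]
orientation: [-0.0, 0.86, -0.511, 0.0]
contact_force: [1.1, -4.4, -1.8]
opening: 0.0216
grip_force: 50.0
```

{"api": "step_arm", "payload": {"plan": [[0,0.02,0,0,0],[0,0.02,0,0,0],[0,0.02,0,0,0]]}}

```text
clock: 42.62
tcp_pos: [0.5971, -0.1316, 0.0533]
orientation: [-0.0, 0.86, -0.511, -0.0]
contact_force: [0.7, -3.0, -1.0]
opening: 0.0219
grip_force: 50.0
```

{"api": "step_arm", "payload": {"plan": [[0,0.02,0,0,0],[0,0.02,0,0,0],[0,0.02,0,0,0]]}}

```text
clock: 43.0
tcp_pos: [0.5971, -0.1318, 0.0532]
orientation: [-0.0, 0.86, -0.511, -0.0]
contact_force: [-0.9, 0.1, -1.0]
opening: 0.0217
grip_force: 50.0
```

Contact force has fallen to about zero, so the tail is home. I'll lower onto the rim, release and look.

{"api": "step_arm", "payload": {"plan": [[0,0,0,0.04,0],[0,0,0,0.08,0],[0,0,0,0.08,0],[28,0,0,0.08,0],[28,0,0,0.08,0],[35,0,0,0.08,0],[35,0,0,0.08,0],[35,0,0,0.08,0]], "force": 20}}

```text
clock: 44.0
tcp_pos: [0.5975, -0.1323, 0.051]
orientation: [-0.0, 0.86, -0.511, 0.0]
contact_force: [-0.4, 0.3, -0.4]
opening: 0.0307
grip_force: 0.0
```

```bash
python3 look.py FR; python3 corner.py FR 2>/dev/null
```

```text
44.0 [ 0.59749063 -0.13234048  0.05097497] [-0.38628177  0.27837397 -0.40907444]
pred tail px [252.19954373  82.76555662]
mark [254.06779661  85.47457627] 59 tool 0.08844026572438984 0.0010385101986634096 to home along,lat mm 2.1842320686209993 0.2842675246545728
FL offset mm median 0.5000000000000048 spread [0.3  0.75] dir dev deg -0.1613432168978787
NR offset mm median 1.750000000000006 spread [1.5  1.75] dir dev deg 0.5181137757822439
corner shift mm [ 0.50180912 -2.1505533 ]
```

{"api": "step_arm", "payload": {"plan": [[70,0,0,0,0],[100,0,0,0,0],[100,0,0,0,0],[100,0,0,0,0],[100,0,0,-0.3,0],[100,0,0,-1,0],[100,0,0,-2,0],[100,0,0,-3.5,0],[100,0,0,-5,0],[100,-1,0,-6,0],[100,-3,0,-6,0],[100,-4,0,-6,0],[100,-4,0,-6,0],[100,-4,0,-6,0]]}}

```text
clock: 45.8
tcp_pos: [0.5407, -0.0274, 0.2324]
orientation: [-0.0, 0.86, -0.51, 0.001]
contact_force: [0.1, 0.2, 0.4]
opening: 0.0871
grip_force: 0.0
```

Run:
```python
from plan import *
from workcell import env
t=env.snapshot("top");s=env.snapshot("side");w=env.snapshot("wrist")
A=cv2.resize(t["pixels"][145:230,265:380],None,fx=3.4,fy=3.4,interpolation=2)
B=cv2.resize(s["pixels"][110:210,205:315],None,fx=3.6,fy=3.6,interpolation=2)
h=max(A.shape[0],B.shape[0]);P=lambda a:cv2.copyMakeBorder(a,0,h-a.shape[0],0,0,0)
im=np.hstack([P(A),P(B)]);print(im.shape,env.state()["contact_force"]);cv2.imwrite("pics/end.png",im[:,:,::-1])
```

```text
(360, 787, 3) [-0.575453   0.6823602 -0.3689021]
```

View pics/end.png

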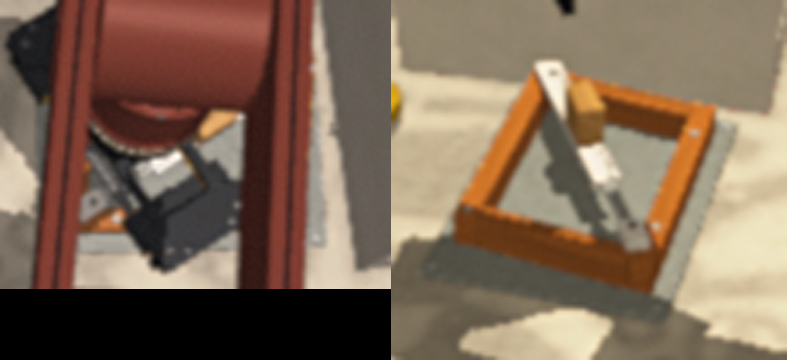

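The side view shows the rule lying flat on the rim from the NL corner (end block at (635,232)) to the FR corner (548,72). It is released and the gripper is clear, so I'll hand in.

```bash
python3 -c "
from workcell import env
print(env.job_done())"
```

```text
the job is handed in; nothing more can be done
None
```

I handed the job in with the rule let go and lying level across the longer diagonal, near left to far right: about 209 mm between pins, against about 185 mm for the other (both from camera measurements, far rail about 16 mm to the right); the final verdict was not shown.

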